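# Load a bearing cover rim-down in the wide nest

### The job

Take the steel bearing cover that stands rim-down on the bench (closed end up, flange at the bottom) and load it, still rim-down, into the wide round pocket of the white nest block, so that its flange lies flat on the pocket floor. Lower it all the way in before letting go, do not drop it, and leave it free. Leave the other cover, the one lying rim-up, where it is.

Things in the scene. Friction and masses are not known exactly. Their poses are not given: they have to be found in the camera images.
- cover_mid (a point): Centre, half-way up (21 mm above its underside), of the cover to load: a flanged steel cup, 42 mm tall, 0.2 kg nominal, standing rim-down on the bench. The flange at the bottom is 60 mm in diameter and 6 mm thick; above it rises a plain round body 44 mm in diameter, 36 mm tall, closed by a flat top: grip the body across its diameter, above the flange. z points up, from the rim to the closed end; it is round, so its yaw means nothing.
- spare_mid (a point): Centre, half-way up (21 mm above its underside), of an identical steel cover lying the other way, rim-up: its 60 mm flange is on top and one looks into the open cup. z points up. It stays where it is, at least 100 mm from the first cover, centre to centre.
- wide_pocket (a point): Centre of the floor of the wide pocket: a round blind pocket 78 mm in diameter and 10 mm deep, open at the top, in a white plastic block 104 x 104 x 25 mm fixed to the bench. The floor is 15 mm above the bench, the rim of the pocket 25 mm. z points up, x and y along the block's sides. The cover's 60 mm flange has 9 mm of play all round.
- narrow_pocket (a point): Centre of the floor of the narrow pocket (52 mm in diameter, 10 mm deep) of a second white block of the same size, fixed to the bench. The flange does not go into it; not used.
Not all that is in view belongs to the job. What is shaped like the part that bears cover_mid but orange or yellow is not meant.

How it is judged:
On the way:
1. the cover, still held, is lowered rim-down into the wide pocket (its flange within 10 mm of the pocket floor) (horizontal distance between cover_mid and wide_pocket below 0.015 m and z of cover_mid in the frame of wide_pocket below 0.031 m and angle between cover_mid's own z axis and vertical below 0.17 rad and contact force between the fingers and cover above 0.5 N), for 0.1 s.
At the end, for the whole second after the job is handed in: The cover stands rim-down in the wide pocket: its axis within 15 mm of the pocket's, its flange within 4 mm of the pocket floor, upright within 10 degrees, at rest and released; the rim-up cover is within 20 mm of where it was and still upright (horizontal distance between cover_mid and wide_pocket below 0.015 m and z of cover_mid in the frame of wide_pocket below 0.025 m and angle between each of cover_mid, spare_mid's own z axis and vertical below 0.17 rad and linear speed of cover below 0.02 m/s and angular speed of cover below 0.2 rad/s and contact force between the fingers and cover below 0.1 N and distance of spare_mid from where it was at the start of the episode below 0.02 m); the robot touches nothing.
It fails at once if the rim-up cover is moved by more than 20 mm (distance of spare_mid from where it was at the start of the episode above 0.02 m).
It also fails if it takes over 32 s, if anything falls off the work surface, if the arm or the gripper's body presses on something with over 40 N, if the wrist force passes 120 N, or if a joint passes its speed limit or range.

### The arm

A 7-joint arm with a two-finger parallel gripper is mounted at the origin on the work surface. World frame = base frame: x ahead of the robot, y to its left, z up, the work surface at z = 0. Lengths are in m, angles in rad, forces in N, time in s.
With the tool pointing down it reaches from about 0.425 to 0.875 m from the base axis. Payload 4.7 kg.
Tool frame: the origin (TCP) lies midway between the tips of the shut fingers; the grasp point (between the pads) lies 19 mm behind it; x points along the fingers, z is the direction in which the jaws open and shut, and the axes are right-handed (so a half turn about x gives the same grasp; the last joint's range is limited). The gripper opens to 87 mm and grips with 3 to 60 N. Pads are 19 mm wide; open, the fingers measure 117 mm over their backs; the gripper's body (75 mm by 190 mm) begins 51 mm behind the grasp point.
Start: joints at [1.212, 0.321, -0.07, 1.45, 0.023, 1.371, -0.057], TCP at [0.237, -0.605, 0.223] pointing down, gripper open.
Joint ranges: [-2.86, 2.86], [-0.3, 2.09], [-1.38, 1.24], [0.06, 2.45], [-1.56, 4.7], [0.09, 2.05], [-2.69, 2.69]. Speed limits (rad/s): [2.57, 2.57, 3.14, 3.14, 3.14, 3.14, 3.14].

### API

Orientations are given as a unit quaternion [x, y, z, w].
In Python, from rig import r gives the robot as it stands.
- The arm moves only by the shell command python3 -m pendant 'ROWS' [FORCE]. ROWS is JSON, a list of rows, each an object of numbers: "dx", "dy", "dz": the shift along the tool's x, y, z in mm; "rx", "ry", "rz": the turn, a rotation vector about the tool's x, y, z in degrees; "claw": the closure, from 0 (fully open) to 1 (shut). A call has 1 to 8 rows; each row shifts and turns the commanded pose from where the row before left it, along the tool's axes as they then stand; what a row does not reach is not made up. A row lasts 1/10 s, in which the tool goes at most 50 mm and 8.59 degrees, less where a joint would pass 70% of its speed; a pose out of reach is approached as far as the arm can. A call is refused whole if a number of a shift passes 50 or a number of a turn 8.59, either way. A call with a gripper value outside its range is refused whole. The fingers move at their own pace and stop on an object; FORCE is the grip in N (left out, the last holds). Time passes only in rows, so rows that do not move let the fingers close. It gives the time, the measured TCP pose, the force and the opening at its end, in the units of the state.
- r.get_state(): the state, without advancing time (a new reading comes with each control period).
- r.snapshot(name): name is "scene" or "side" or "wrist"; returns the picture (384x512x3 uint8, red, green, blue); there is no depth.
- r.get_calibration(name): a dict with "camera_matrix" (3x3 intrinsics, pixels), "k1" (the pictures are not rectified: a ray, as slopes to the right and down, at radius r is drawn at 1 + k1 r^2 times it, then the intrinsics apply), "xyz" and "rotation" of the camera in the world. Camera axes: x right, y up, looking along -z (the intrinsics and any distortion apply to the point x, -y, -z); pixel columns grow to the right and rows downward; lengths in m; the calibration is good to about 2 mm. A picture is of the moment at which its call begins: read the wrist's pose just before it. get_calibration takes no time and is no camera call; for the wrist camera it gives the pose at the moment of the call.
- r.hand_in(): hands the job in, once; it reports no verdict.
Trained networks look in the newest picture that a camera, given by its name, has taken for a name from the list of things; names that differ only in an ending like _2 or _b are one class to them, and where a whole thing is asked for, a point or a joint stands for the part that bears it (a point fixed in the world has none). Each returns a list of dicts, best first, with "confidence" (0 to 1); they miss things now and then, are a little off and sometimes report something else, mostly with a low value. They report only what shows in the picture. A call takes as long as a camera call. They do not tell look-alikes from the thing itself.
- r.boxes_of(camera, thing): "location" ([row, column] as shares, 0 to 1, of the picture: columns of its width, rows of its height, amid what is visible of it).
- r.masks_of(camera, thing): "pixels" (384x512 bool, what is visible of it) and "location" ([row, column] as shares, 0 to 1, of the picture: columns of its width, rows of its height, amid what is visible of it).
- r.landmark_of(camera, thing): "location" ([row, column] as shares, 0 to 1, of the picture: columns of its width, rows of its height: a listed point, or the origin of a listed thing).
The state is a dict: "time": time; "qpos": joint angles; "qvel": joint speeds; "joint_efforts": joint torques, N m; "tool_pos": TCP position; "orientation": TCP orientation; "contact_force": force on the tool from outside, world axes, zero at the start; "moment": the same for the moment, N m; "finger_gap": finger opening in m.
Only numpy, scipy, OpenCV 4.12 (cv2) and the standard library are available. Lean on these libraries where they do the work, as an engineer would, in place of code of your own. Each camera call takes 0.05 s, during which the arm holds its last target.

## Working session

There is one attempt and no reset: what is moved stays moved. The work goes in short steps, Python scripts to look and compute and a shell command to move; the robot and the scene stay as the last step left them, time stands still between calls to the robot, and variables do not carry over. Pictures are saved under pics/ and viewed, and the job is handed in when it is done.

```bash
mkdir -p pics; ls; python3 - <<'E'
from rig import r
import cv2
s=r.get_state();print(s)
for n in("scene","side","wrist"):
    im=r.snapshot(n);cv2.imwrite(f"pics/a_{n}.png",im[:,:,::-1])
    c=r.get_calibration(n);print(n,c)
    for t in("cover_mid","spare_mid","wide_pocket","narrow_pocket"):
        print(t,[( [round(d['location'][0]*384),round(d['location'][1]*512)],round(d['confidence'],2)) for d in r.landmark_of(n,t)])
E
```

```text
pics
{'time': 0.0, 'qpos': array([ 1.21206838,  0.32182926, -0.07004991,  1.45169008,  0.02261132,
        1.3707865 , -0.05689289]), 'qvel': array([-3.49371063e-04, -8.53565545e-04,  2.69386594e-04,  1.03083103e-03,
        1.75886038e-05, -2.21917671e-03,  1.41302592e-03]), 'joint_efforts': array([-2.42066799e-04, -4.91288888e+01, -4.04183641e-01, -3.12529814e+01,
       -6.39472157e-02,  4.35701001e-02,  1.78564374e-04]), 'tool_pos': array([ 0.23648901, -0.60485408,  0.22144961]), 'orientation': array([ 0.39901531,  0.58459248, -0.39831908,  0.58342123]), 'contact_force': array([ 0.32552663, -0.26339468, -0.89694996]), 'moment': array([-0.00571372,  0.0159191 ,  0.01769396]), 'finger_gap': 0.08719348413718765}
scene {'camera_matrix': array([[362.62310509,   0.        , 255.28883423],
       [  0.        , 362.62310509, 191.3789174 ],
       [  0.        ,   0.        ,   1.        ]]), 'k1': 0.027685546111786218, 'xyz': array([ 1.02305763, -0.15360977,  0.44191797]), 'rotation': array([0.34582207, 0.27044226, 0.55659158, 0.70531829])}
cover_mid [([199, 134], 0.93), ([172, 189], 0.
[... 337 characters left out ...]
609408768555, 'xyz': array([0.1493554 , 0.45893838, 0.61538392]), 'rotation': array([-0.12581567,  0.37819188,  0.86782541, -0.29668227])}
cover_mid [([184, 355], 0.89), ([191, 325], 0.83), ([161, 325], 0.64)]
spare_mid [([160, 254], 0.8)]
wide_pocket [([234, 155], 0.98)]
narrow_pocket [([267, 207], 0.82)]
wrist {'camera_matrix': array([[337.14113736,   0.        , 258.29159441],
       [  0.        , 337.14113736, 191.28060626],
       [  0.        ,   0.        ,   1.        ]]), 'k1': -0.01729331724343156, 'xyz': array([ 0.31272009, -0.57501736,  0.38494748]), 'rotation': array([-0.12467116,  0.08461654, -0.5578014 ,  0.81618303])}
cover_mid []
spare_mid []
wide_pocket []
narrow_pocket []
```

View pics/a_scene.png

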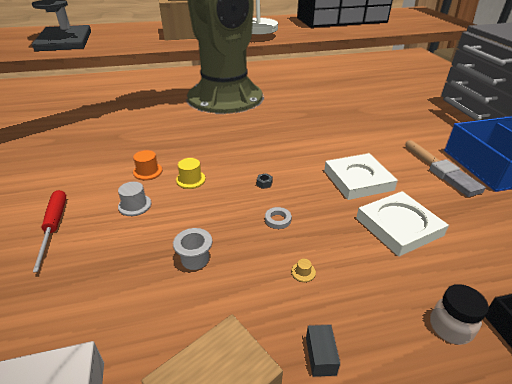

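View pics/a_side.png

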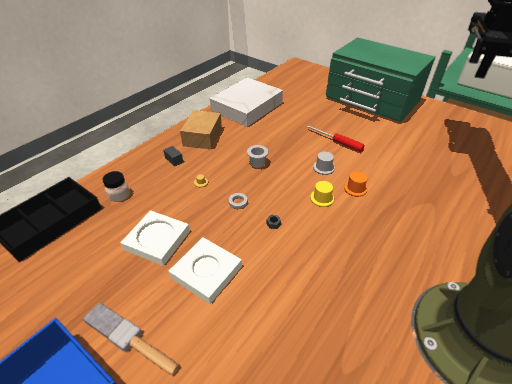

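View pics/a_wrist.png

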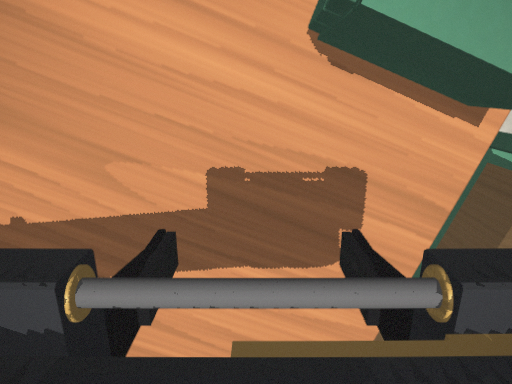

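Candidates for cover_mid (scene, col,row): grey (134,199), yellow (189,172), orange (146,163). In the side view they are grey (325,161), yellow (325,191) and orange (355,184). Only the grey one is steel and rim-down. The grey part at (193,250) is the rim-up spare. Next I triangulate and confirm with a crop.

```bash
cat > h.py <<'E'
import numpy as np,cv2
from scipy.spatial.transform import Rotation as R
def ray(c,row,col):
    K=c['camera_matrix'];d=np.array([(col-K[0,2])/K[0,0],(row-K[1,2])/K[1,1]])
    u=d.copy()
    for _ in range(20):u=d/(1+c['k1']*(u@u))
    v=R.from_quat(c['rotation']).apply([u[0],-u[1],-1]);return np.array(c['xyz']),v/np.linalg.norm(v)
def proj(c,P):
    q=R.from_quat(c['rotation']).inv().apply(np.asarray(P)-c['xyz']);q=np.atleast_2d(q)
    u=np.c_[q[:,0]/-q[:,2],-q[:,1]/-q[:,2]];u=u*(1+c['k1']*(u**2).sum(1))[:,None]
    K=c['camera_matrix'];return np.c_[K[0,0]*u[:,0]+K[0,2],K[1,1]*u[:,1]+K[1,2]]
def tri(rays):
    A=sum(np.eye(3)-np.outer(v,v) for o,v in rays);b=sum((np.eye(3)-np.outer(v,v))@o for o,v in rays)
    p=np.linalg.solve(A,b);return p,[float(np.linalg.norm((np.eye(3)-np.outer(v,v))@(p-o)))for o,v in rays]
E
python3 - <<'E'
from rig import r
from h import *
S=r.get_calibration("scene");D=r.get_calibration("side")
L={n:{} for n in("scene","side")}
for n in L:
    for t in("cover_mid","spare_mid","wide_pocket","narrow_pocket"):
        L[n][t]=[np.array(d['location'])*[384,512] for d in r.landmark_of(n,t)]
gs=min(L["scene"]["cover_mid"],key=lambda p:abs(p-[199,134]).sum());gd=min(L["side"]["cover_mid"],key=lambda p:abs(p-[161,325]).sum())
print("cover",tri([ray(S,*gs),ray(D,*gd)]))
for t in("spare_mid","wide_pocket","narrow_pocket"):
    print(t,tri([ray(S,*L["scene"][t][0]),ray(D,*L["side"][t][0])]))
for n,p in(("scene",gs),("side",gd)):
    im=cv2.imread(f"pics/a_{n}.png");y,x=p.astype(int);cv2.imwrite(f"pics/c_{n}.png",cv2.resize(im[y-35:y+35,x-50:x+50],None,fx=5,fy=5))
cv2.imwrite("pics/c.png",np.vstack([cv2.resize(cv2.imread(f"pics/c_{n}.png"),(400,280)) for n in L]))
print(r.get_state()['time'], R.from_quat(r.get_state()['orientation']).as_matrix().round(3))
E
```

```text
cover (array([ 0.46316147, -0.25109352,  0.01988015]), [0.004144178714814935, 0.0041441787148149])
spare_mid (array([ 0.62257813, -0.14995821,  0.01757736]), [0.005758628566611721, 0.005758628566611693])
wide_pocket (array([0.630542  , 0.19764791, 0.01675012]), [0.0031378634878228727, 0.0031378634878228844])
narrow_pocket (array([0.48661941, 0.19275262, 0.0085696 ]), [0.0021634966106803648, 0.002163496610680258])
1.15 [[ 0.     0.931  0.364]
 [-0.     0.364 -0.931]
 [-1.     0.     0.   ]]
```

View pics/c.png

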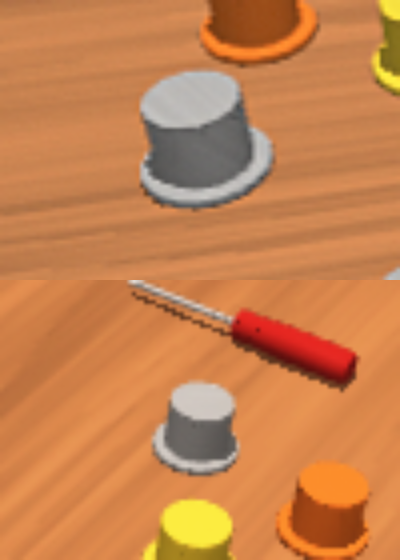

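```bash
python3 - <<'E'
from rig import r
from h import *
S=r.get_calibration("scene");D=r.get_calibration("side");W=r.get_calibration("wrist")
s=r.get_state()
for n,a,b in(("yellow",(172,189),(191,325)),("orange",(163,146),(184,355))):print(n,tri([ray(S,*a),ray(D,*b)]))
M=R.from_quat(s['orientation'])
print("view axis in tool",M.inv().apply(R.from_quat(W['rotation']).apply([0,0,-1])), "cam off",M.inv().apply(W['xyz']-s['tool_pos']))
# where does bench pt below tcp + offset along tool y project
for h in (0,.04):
  for k in (0,.05,.1,.15): print(h,k,proj(W,np.r_[(s['tool_pos']+k*M.apply([0,1,0]))[:2],h]).round())
d=M.inv().apply(np.array([.463,-.251,.22])-s['tool_pos']);print(d)
E
```

```text
yellow (array([ 0.40284075, -0.14365118,  0.02215486]), [0.003307736956266195, 0.0033077369562661903])
orange (array([ 0.35506908, -0.22334993,  0.02082532]), [0.0025780204276351715, 0.002578020427635078])
view axis in tool [ 9.54592672e-01 -2.97913575e-01  5.76319803e-04] cam off [-0.16237214  0.08181272 -0.0005883 ]
0 0 [[259. 160.]]
0 0.05 [[259. 116.]]
0 0.1 [[258.  69.]]
0 0.15 [[258.  18.]]
0.04 0 [[259. 168.]]
0.04 0.05 [[259. 119.]]
0.04 0.1 [[259.  67.]]
0.04 0.15 [[259.   9.]]
[ 0.00256122  0.33978635 -0.24763011]
```

```bash
python3 - <<'E'
from rig import r
from h import *
D=r.get_calibration("side");W=r.get_calibration("wrist")
def at(c,row,col,z):
    o,v=ray(c,row,col);return (o+v*(z-o[2])/v[2]).round(3)
for p in((98,328),(118,392)):print("side bench",at(D,*p,0))
for p in((35,310),(125,480)):
    print("wrist z0,.1",at(W,*p,0),at(W,*p,.1),at(W,p[0]-20 if p[0]<100 else 105,p[1],.15))
E
```

```text
side bench [ 0.65  -0.611  0.   ]
side bench [ 0.414 -0.623  0.   ]
wrist z0,.1 [ 0.381 -0.607  0.   ] [ 0.363 -0.599  0.1  ] [ 0.365 -0.59   0.15 ]
wrist z0,.1 [ 0.366 -0.825  0.   ] [ 0.352 -0.76   0.1  ] [ 0.357 -0.72   0.15 ]
```

```bash
python3 -m pendant '[{"dy":20,"dz":-20},{"dy":34,"dz":-30},{"dy":38,"dz":-28},{"dy":38,"dz":-28},{"dy":38,"dz":-28},{"dy":38,"dz":-28},{"dy":38,"dz":-28},{"dy":38,"dz":-28}]'
```

```text
$[0]: bad value
```

```bash
python3 -m pendant '[{"dy":35,"dz":-20},{"dy":23,"dz":-10},{},{}]'; python3 - <<'E'
from rig import r
from h import *
S=r.get_calibration("scene");D=r.get_calibration("side")
s=r.get_state();W=r.get_calibration("wrist")
im=r.snapshot("wrist");cv2.imwrite("pics/b_wrist.png",im[:,:,::-1])
L=[(np.array(d['location'])*[384,512],round(d['confidence'],2)) for d in r.landmark_of("wrist","cover_mid")];print(L)
np.save("w1.npy",np.r_[W['xyz'],W['rotation']])
print(s['tool_pos'],s['time'],s['contact_force'])
for p,_ in L:
    o,v=ray(W,*p);print((o+v*(.021-o[2])/v[2]).round(4))
E
```

```text
[]
[ 0.23674937 -0.60538114  0.22257971] 1.15 [ 0.57135287 -0.86230026  0.58376437]$[0]: bad value
```

View pics/b_wrist.png

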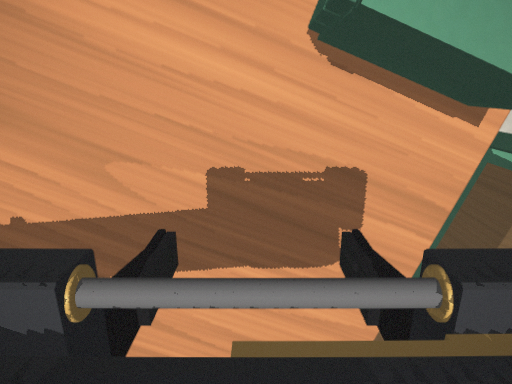

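The rows were refused, probably because they need every field.

```bash
python3 -m pendant '[{"dx":0,"dy":20,"dz":-20,"rx":0,"ry":0,"rz":0,"claw":0},{"dx":0,"dy":34,"dz":-30,"rx":0,"ry":0,"rz":0,"claw":0},{"dx":0,"dy":38,"dz":-28,"rx":0,"ry":0,"rz":0,"claw":0},{"dx":0,"dy":38,"dz":-28,"rx":0,"ry":0,"rz":0,"claw":0},{"dx":0,"dy":38,"dz":-28,"rx":0,"ry":0,"rz":0,"claw":0},{"dx":0,"dy":38,"dz":-28,"rx":0,"ry":0,"rz":0,"claw":0},{"dx":0,"dy":38,"dz":-28,"rx":0,"ry":0,"rz":0,"claw":0},{"dx":0,"dy":38,"dz":-28,"rx":0,"ry":0,"rz":0,"claw":0}]'
```

```text
time: 2.05
tool_pos: [0.4207, -0.2979, 0.2229]
orientation: [0.399, 0.584, -0.399, 0.584]
contact_force: [1.1, -0.9, -0.1]
finger_gap: 0.0869
```

```bash
cat > look.py <<'E'
import sys
from rig import r
from h import *
def look(name,things,z):
    s=r.get_state();W=r.get_calibration("wrist")
    im=r.snapshot("wrist");cv2.imwrite(f"pics/{name}.png",im[:,:,::-1])
    print(s['tool_pos'].round(4),s['time'],s['contact_force'].round(1),s['finger_gap'])
    out=[]
    for t in things:
        for d in r.landmark_of("wrist",t):
            p=np.array(d['location'])*[384,512];o,v=ray(W,*p);print(t,round(d['confidence'],2),p.round(1),"at z:",(o+v*(z-o[2])/v[2]).round(4),"ray",o.round(4).tolist(),v.round(5).tolist())
look(sys.argv[1],sys.argv[2].split(","),float(sys.argv[3]))
E
python3 look.py b1 cover_mid 0.021
python3 -m pendant '[{"dx":0,"dy":28,"dz":-14,"rx":0,"ry":0,"rz":0,"claw":0},{"dx":0,"dy":28,"dz":-14,"rx":0,"ry":0,"rz":0,"claw":0},{"dx":0,"dy":0,"dz":0,"rx":0,"ry":0,"rz":0,"claw":0},{"dx":0,"dy":0,"dz":0,"rx":0,"ry":0,"rz":0,"claw":0}]'
python3 look.py b2 cover_mid 0.021
```

```text
[ 0.4207 -0.2979  0.2229] 2.05 [ 1.1 -0.9 -0.1] 0.0869456849598404
cover_mid 0.91 [124.1 114.3] at z: [ 0.4053 -0.1387  0.021 ] ray [0.4966, -0.2675, 0.3853] [-0.23003, 0.32445, -0.91751]
cover_mid 0.82 [111.7 230.2] at z: [ 0.4623 -0.2498  0.021 ] ray [0.4966, -0.2675, 0.3853] [-0.09384, 0.0482, -0.99442]
cover_mid 0.82 [194.3 176.3] at z: [ 0.3539 -0.2239  0.021 ] ray [0.4966, -0.2675, 0.3853] [-0.36249, 0.11067, -0.92539]
time: 2.55
tool_pos: [0.4619, -0.2531, 0.2225]
orientation: [0.398, 0.584, -0.398, 0.584]
contact_force: [0.2, -0.5, 1.1]
finger_gap: 0.0869
[ 0.4619 -0.2531  0.2225] 2.55 [ 0.2 -0.5  1.1] 0.08690258047693149
cover_mid 0.91 [174.9 143.6] at z: [ 0.4034 -0.1384  0.021 ] ray [0.538, -0.2226, 0.3849] [-0.33888, 0.21212, -0.91661]
cover_mid 0.86 [236.7 202.6] at z: [ 0.3559 -0.2238  0.021 ] ray [0.538, -0.2226, 0.3849] [-0.44739, -0.00282, -0.89433]
cover_mid 0.72 [163.6 254. ] at z: [ 0.4603 -0.2484  0.021 ] ray [0.538, -0.2226, 0.3849] [-0.20822, -0.06928, -0.97563]
```

View pics/b2.png

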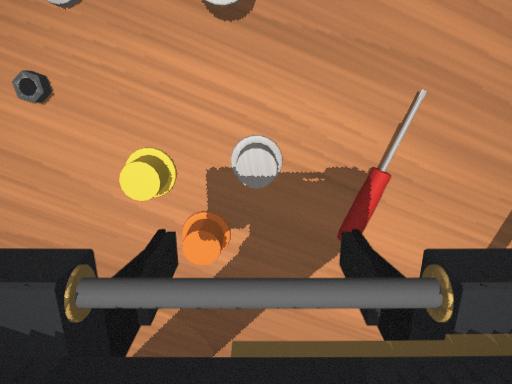

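The grey rim-down cover is at (257,163) in the wrist picture. Yellow is at (145,178), orange at (205,238) and the screwdriver at (375,190), all clear of the fingers. I check the fit with an overlay.

```bash
python3 - <<'E'
from rig import r
from h import *
W=r.get_calibration("wrist")
a=(np.array([0.4966,-0.2675,0.3853]),np.array([-0.09384,0.0482,-0.99442]));b=(np.array([0.538,-0.2226,0.3849]),np.array([-0.20822,-0.06928,-0.97563]))
print("tri",tri([a,b]))
im=cv2.imread("pics/b2.png");c=np.array([.461,-.249])
k=6;y0,x0=120,200
big=cv2.resize(im[y0:y0+90,x0:x0+115],None,fx=k,fy=k,interpolation=cv2.INTER_CUBIC)
t=np.linspace(0,2*np.pi,60)
for rad,z,col in((.03,.006,(0,0,255)),(.022,.042,(0,255,0))):
    p=proj(W,np.c_[c[0]+rad*np.cos(t),c[1]+rad*np.sin(t),0*t+z]);cv2.polylines(big,[(((p-[x0,y0])+.5)*k).astype(np.int32)],True,col,1)
cv2.imwrite("pics/b3.png",big)
s=r.get_state();M=R.from_quat(s['orientation']);print((M.inv().apply(np.r_[c,.012]-s['tool_pos'])*1000).round(1))
E
```

```text
tri (array([ 0.46153106, -0.24911654,  0.02259148]), [0.0011569769014773794, 0.0011569769014774024])
[210.5   2.1  -5.2]
```

View pics/b3.png

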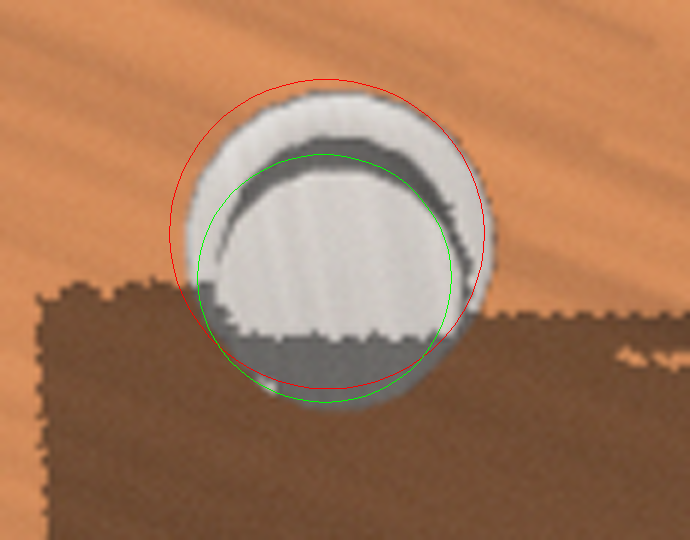

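The flange outline is about 2 px right of and 2 px below the model, so I shift +2.4 mm in z and −2.3 mm in y and descend to just above the top.

```bash
python3 -m pendant '[{"dx":30,"dy":0,"dz":-3,"rx":0,"ry":0,"rz":0,"claw":0},{"dx":40,"dy":0,"dz":0,"rx":0,"ry":0,"rz":0,"claw":0},{"dx":40,"dy":0,"dz":0,"rx":0,"ry":0,"rz":0,"claw":0},{"dx":30,"dy":0,"dz":0,"rx":0,"ry":0,"rz":0,"claw":0},{"dx":15,"dy":0,"dz":0,"rx":0,"ry":0,"rz":0,"claw":0},{"dx":0,"dy":0,"dz":0,"rx":0,"ry":0,"rz":0,"claw":0}]'; python3 look.py b4 cover_mid 0.021; python3 - <<'E'
from rig import r
from h import *
W=r.get_calibration("wrist");im=cv2.imread("pics/b4.png");s=r.get_state()
t=np.linspace(0,2*np.pi,60);c=s['tool_pos'][:2]
for rad,z,col in((.03,.006,(0,0,255)),(.022,.042,(0,255,0))):
    p=proj(W,np.c_[c[0]+rad*np.cos(t),c[1]+rad*np.sin(t),0*t+z]);cv2.polylines(im,[p.astype(np.int32)],True,col,1)
cv2.imwrite("pics/b5.png",im)
E
```

```text
time: 3.25
tool_pos: [0.4588, -0.2507, 0.0657]
orientation: [0.399, 0.585, -0.399, 0.582]
contact_force: [-0.5, -0.1, -0.7]
finger_gap: 0.0872
[ 0.4588 -0.2507  0.0657] 3.25 [-0.5 -0.1 -0.7] 0.08723830166863211
cover_mid 0.88 [213.3 259.9] at z: [ 0.4608 -0.2503  0.021 ] ray [0.5354, -0.2207, 0.2278] [-0.33656, -0.13349, -0.93215]
cover_mid 0.85 [326.2 174.7] at z: [ 0.3546 -0.2241  0.021 ] ray [0.5354, -0.2207, 0.2278] [-0.65829, -0.01231, -0.75266]
cover_mid 0.58 [232.8  77.7] at z: [ 0.4031 -0.1411  0.021 ] ray [0.5354, -0.2207, 0.2278] [-0.51278, 0.30842, -0.80121]
```

View pics/b5.png

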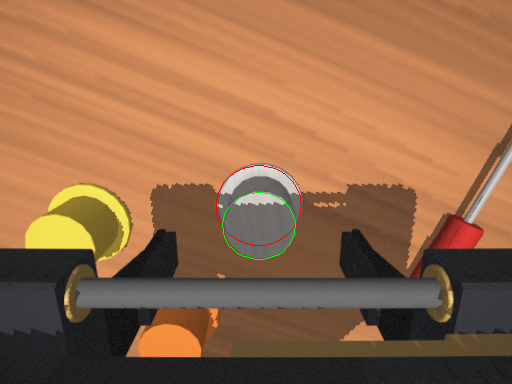

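The cover at (259,212) lies centred under the jaws and the overlay fits. I descend and grip.

```bash
python3 -m pendant '[{"dx":25,"dy":1,"dz":0,"rx":0,"ry":0,"rz":0,"claw":0},{"dx":20,"dy":0,"dz":0,"rx":0,"ry":0,"rz":0,"claw":0},{"dx":9,"dy":0,"dz":0,"rx":0,"ry":0,"rz":0,"claw":0},{"dx":0,"dy":0,"dz":0,"rx":0,"ry":0,"rz":0,"claw":0},{"dx":0,"dy":0,"dz":0,"rx":0,"ry":0,"rz":0,"claw":0.3}]' 25; python3 -m pendant '[{"dx":0,"dy":0,"dz":0,"rx":0,"ry":0,"rz":0,"claw":0.7},{"dx":0,"dy":0,"dz":0,"rx":0,"ry":0,"rz":0,"claw":1},{"dx":0,"dy":0,"dz":0,"rx":0,"ry":0,"rz":0,"claw":1},{"dx":0,"dy":0,"dz":0,"rx":0,"ry":0,"rz":0,"claw":1},{"dx":0,"dy":0,"dz":0,"rx":0,"ry":0,"rz":0,"claw":1}]' 25
```

```text
time: 3.85
tool_pos: [0.4628, -0.2507, 0.015]
orientation: [0.399, 0.583, -0.399, 0.585]
contact_force: [-0.3, -0.3, 0.0]
finger_gap: 0.0841
time: 4.35
tool_pos: [0.4617, -0.2501, 0.0136]
orientation: [0.399, 0.584, -0.399, 0.584]
contact_force: [0.4, 0.3, -0.2]
finger_gap: 0.0465
```

```bash
python3 -m pendant '[{"dx":0,"dy":0,"dz":0,"rx":0,"ry":0,"rz":0,"claw":1},{"dx":0,"dy":0,"dz":0,"rx":0,"ry":0,"rz":0,"claw":1}]'; python3 -m pendant '[{"dx":-10,"dy":0,"dz":0,"rx":0,"ry":0,"rz":0,"claw":1},{"dx":-30,"dy":0,"dz":0,"rx":0,"ry":0,"rz":0,"claw":1},{"dx":-40,"dy":0,"dz":0,"rx":0,"ry":0,"rz":0,"claw":1},{"dx":-40,"dy":0,"dz":0,"rx":0,"ry":0,"rz":0,"claw":1},{"dx":-20,"dy":0,"dz":0,"rx":0,"ry":0,"rz":0,"claw":1},{"dx":0,"dy":0,"dz":0,"rx":0,"ry":0,"rz":0,"claw":1}]'; python3 look.py d1 cover_mid 0.15
```

```text
time: 4.55
tool_pos: [0.4618, -0.2501, 0.0136]
orientation: [0.399, 0.584, -0.399, 0.584]
contact_force: [0.2, -0.3, 1.1]
finger_gap: 0.0433
time: 5.15
tool_pos: [0.4638, -0.2509, 0.1573]
orientation: [0.399, 0.582, -0.399, 0.586]
contact_force: [0.8, -0.2, -2.3]
finger_gap: 0.0435
[ 0.4638 -0.2509  0.1573] 5.15 [ 0.8 -0.2 -2.3] 0.04353209679649821
cover_mid 0.88 [196.4 121.1] at z: [ 0.4616 -0.1732  0.15  ] ray [0.5389, -0.2199, 0.32] [-0.40143, 0.24283, -0.88311]
cover_mid 0.69 [256.1 257. ] at z: [ 0.4548 -0.2531  0.15  ] ray [0.5389, -0.2199, 0.32] [-0.43646, -0.17245, -0.88304]
```

View pics/d1.png

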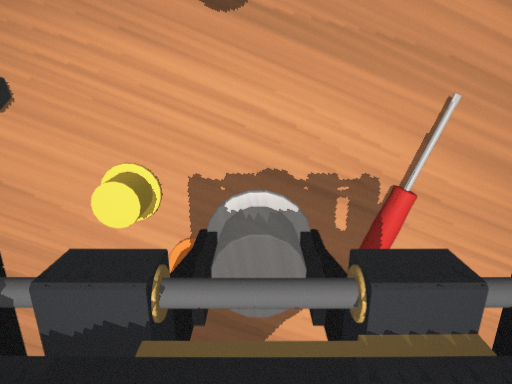

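The cover is held upright at (257,255) with the gap at 43.5 mm. I move toward the wide pocket, stopping short so the wrist camera can see it.

```bash
python3 -m pendant '[{"dx":0,"dy":10,"dz":-20,"rx":0,"ry":0,"rz":0,"claw":1},{"dx":0,"dy":20,"dz":-34,"rx":0,"ry":0,"rz":0,"claw":1},{"dx":0,"dy":22,"dz":-38,"rx":0,"ry":0,"rz":0,"claw":1},{"dx":0,"dy":22,"dz":-38,"rx":0,"ry":0,"rz":0,"claw":1},{"dx":0,"dy":22,"dz":-38,"rx":0,"ry":0,"rz":0,"claw":1},{"dx":0,"dy":22,"dz":-38,"rx":0,"ry":0,"rz":0,"claw":1},{"dx":0,"dy":22,"dz":-38,"rx":0,"ry":0,"rz":0,"claw":1},{"dx":0,"dy":22,"dz":-38,"rx":0,"ry":0,"rz":0,"claw":1}]'; python3 look.py e1 wide_pocket,narrow_pocket 0.015; python3 -m pendant '[{"dx":0,"dy":20,"dz":-32,"rx":0,"ry":0,"rz":0,"claw":1},{"dx":0,"dy":20,"dz":-24,"rx":0,"ry":0,"rz":0,"claw":1},{"dx":0,"dy":20,"dz":-18,"rx":0,"ry":0,"rz":0,"claw":1},{"dx":0,"dy":0,"dz":0,"rx":0,"ry":0,"rz":0,"claw":1},{"dx":0,"dy":0,"dz":0,"rx":0,"ry":0,"rz":0,"claw":1}]'; python3 look.py e2 wide_pocket,narrow_pocket 0.015
```

```text
time: 6.05
tool_pos: [0.5082, 0.0731, 0.1512]
orientation: [0.398, 0.585, -0.4, 0.583]
contact_force: [0.9, -0.0, -3.1]
finger_gap: 0.0435
[0.5082 0.0731 0.1512] 6.05 [ 0.9 -0.  -3.1] 0.04353862270083653
narrow_pocket 0.83 [156.4 117.4] at z: [0.4815 0.1996 0.015 ] ray [0.5849, 0.1034, 0.3133] [-0.31308, 0.29138, -0.90392]
time: 6.7
tool_pos: [0.5378, 0.1612, 0.1516]
orientation: [0.398, 0.585, -0.4, 0.583]
contact_force: [0.2, -0.1, -2.7]
finger_gap: 0.0434
[0.5378 0.1612 0.1516] 6.7 [ 0.2 -0.1 -2.7] 0.04335284341862782
wide_pocket 0.95 [ 66.4 252. ] at z: [0.6262 0.2018 0.015 ] ray [0.6144, 0.1918, 0.3136] [0.03962, 0.03367, -0.99865]
narrow_pocket 0.62 [217.9 199.4] at z: [0.4813 0.1999 0.015 ] ray [0.6144, 0.1918, 0.3136] [-0.407, 0.02488, -0.91309]
```

View pics/e2.png

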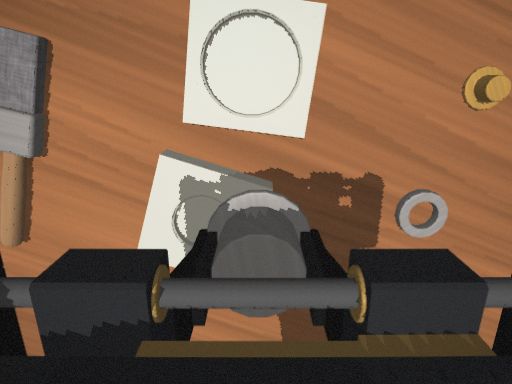

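```bash
python3 - <<'E'
from rig import r
from h import *
S=r.get_calibration("scene");D=r.get_calibration("side");W=r.get_calibration("wrist");s=r.get_state()
r.snapshot("scene");a=np.array(r.landmark_of("scene","wide_pocket")[0]['location'])*[384,512]
r.snapshot("side");b=np.array(r.landmark_of("side","wide_pocket")[0]['location'])*[384,512]
print(a,b,tri([ray(S,*a),ray(D,*b)]));print(tri([ray(S,*a),ray(D,*b),ray(W,66.4,252)]))
im=cv2.imread("pics/e2.png");k=5;x0,y0=180,0
big=cv2.resize(im[:140,180:330],None,fx=k,fy=k,interpolation=cv2.INTER_CUBIC);t=np.linspace(0,2*np.pi,80)
for c,col in(((.6262,.2018),(0,0,255)),((.6280,.2000),(255,0,0))):
  for z in(.025,.015):
    p=proj(W,np.c_[c[0]+.039*np.cos(t),c[1]+.039*np.sin(t),0*t+z]);cv2.polylines(big,[((p-[x0,y0]+.5)*k).astype(np.int32)],True,col,1)
cv2.imwrite("pics/e3.png",big)
M=R.from_quat(s['orientation'])
for c in((.6262,.2018),(.628,.2)):print((M.inv().apply(np.r_[c,.0286]-s['tool_pos'])*1000).round(1))
print(s['tool_pos'],M.apply([1,0,0]),s['time'])
E
```

```text
[221.4912 399.5136] [234.2016 156.0064] (array([0.63091909, 0.19926311, 0.01539347]), [0.0008397342988599569, 0.0008397342988600407])
(array([0.62914864, 0.20006394, 0.01538698]), [0.0013163097921477023, 0.0018569403173462613, 0.0019818574076447444])
[123.7  97.3  -7.1]
[123.7  98.3  -4.8]
[0.53834227 0.1601424  0.15253824] [-0.00178546 -0.0016225  -0.99999709] 6.85
```

View pics/e3.png

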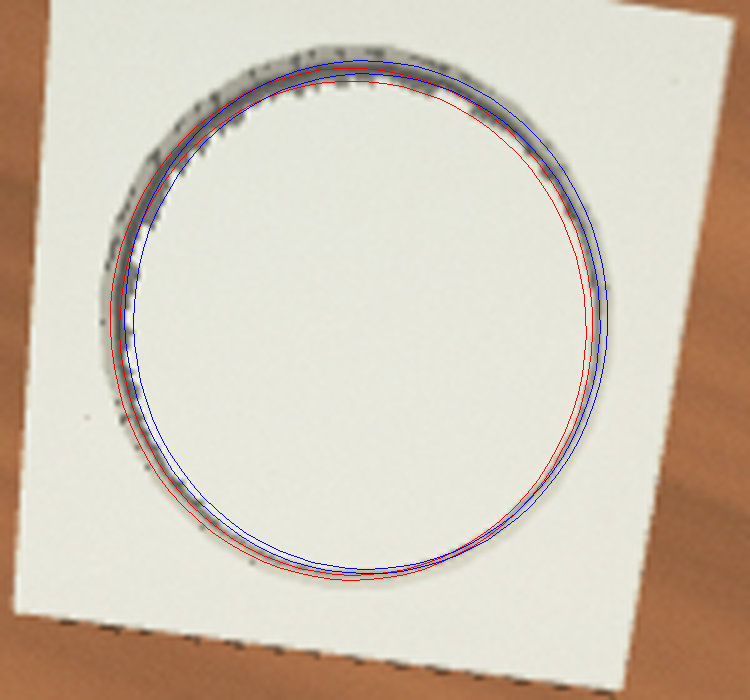

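```bash
python3 -m pendant '[{"dx":0,"dy":25,"dz":-2,"rx":0,"ry":0,"rz":0,"claw":1},{"dx":0,"dy":35,"dz":-2,"rx":0,"ry":0,"rz":0,"claw":1},{"dx":0,"dy":28,"dz":-2,"rx":0,"ry":0,"rz":0,"claw":1},{"dx":20,"dy":10,"dz":0,"rx":0,"ry":0,"rz":0,"claw":1},{"dx":40,"dy":0,"dz":0,"rx":0,"ry":0,"rz":0,"claw":1},{"dx":20,"dy":0,"dz":0,"rx":0,"ry":0,"rz":0,"claw":1},{"dx":0,"dy":0,"dz":0,"rx":0,"ry":0,"rz":0,"claw":1}]'; python3 look.py f1 wide_pocket,cover_mid 0.015; python3 - <<'E'
from rig import r
from h import *
ims=[]
for n in("scene","side"):
    im=r.snapshot(n)[:,:,::-1].copy();C=r.get_calibration(n);p=proj(C,[.627,.201,.03])[0].astype(int);x,y=np.clip(p[0],80,432),np.clip(p[1],60,324)
    ims.append(cv2.resize(im[y-60:y+60,x-80:x+80],None,fx=3,fy=3))
cv2.imwrite("pics/f2.png",cv2.resize(np.vstack(ims),(400,600)))
E
```

```text
time: 7.75
tool_pos: [0.6253, 0.2019, 0.0694]
orientation: [0.397, 0.585, -0.401, 0.582]
contact_force: [0.3, 0.2, -2.1]
finger_gap: 0.0436
[0.6253 0.2019 0.0694] 7.75 [ 0.3  0.2 -2.1] 0.04360641205085921
cover_mid 0.96 [256.5 256.1] at z: [0.5916 0.1909 0.015 ] ray [0.7025, 0.2326, 0.2312] [-0.44988, -0.16893, -0.87697]
```

View pics/f1.png

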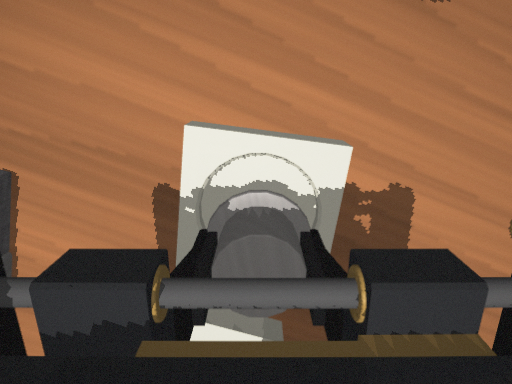

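View pics/f2.png

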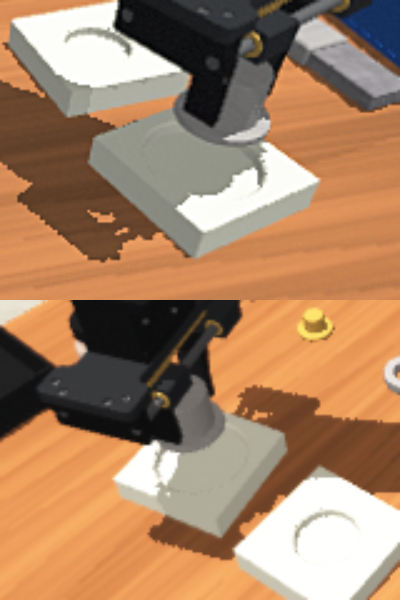

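```bash
python3 - <<'E'
from rig import r
from h import *
W=r.get_calibration("wrist");s=r.get_state();M=R.from_quat(s['orientation']);y=M.apply([0,1,0]);z=M.apply([0,0,1])
for k in(-4,0,2,4,8):
    c=s['tool_pos']+k/1000*y;c[2]=.025
    print(k,"far rim",proj(W,c+.039*y).round(1),"l/r",proj(W,c-.039*z).round(1),proj(W,c+.039*z).round(1))
print(s['tool_pos'],s['time'])
E
```

```text
-4 far rim [[258.9 162.4]] l/r [[201.6 218.7]] [[316.3 218.6]]
0 far rim [[258.9 156.3]] l/r [[201.3 213.2]] [[316.6 213.1]]
2 far rim [[258.9 153.2]] l/r [[201.1 210.4]] [[316.7 210.3]]
4 far rim [[258.9 150.1]] l/r [[201.  207.6]] [[316.9 207.5]]
8 far rim [[258.9 143.9]] l/r [[200.6 202. ]] [[317.2 201.9]]
[0.62926236 0.20414902 0.0757951 ] 8.0
```

The pocket is centred within about 2 mm of the held cover. I lower it.

```bash
python3 -m pendant '[{"dx":15,"dy":1,"dz":1,"rx":0,"ry":0,"rz":0,"claw":1},{"dx":15,"dy":0,"dz":0,"rx":0,"ry":0,"rz":0,"claw":1},{"dx":8,"dy":0,"dz":0,"rx":0,"ry":0,"rz":0,"claw":1},{"dx":3,"dy":0,"dz":0,"rx":0,"ry":0,"rz":0,"claw":1},{"dx":0,"dy":0,"dz":0,"rx":0,"ry":0,"rz":0,"claw":1},{"dx":0,"dy":0,"dz":0,"rx":0,"ry":0,"rz":0,"claw":1}]'; for i in 1; do python3 -m pendant '[{"dx":2,"dy":0,"dz":0,"rx":0,"ry":0,"rz":0,"claw":1},{"dx":0,"dy":0,"dz":0,"rx":0,"ry":0,"rz":0,"claw":1}]'; done; python3 -m pendant '[{"dx":1,"dy":0,"dz":0,"rx":0,"ry":0,"rz":0,"claw":1},{"dx":0,"dy":0,"dz":0,"rx":0,"ry":0,"rz":0,"claw":1}]'
```

```text
time: 8.6
tool_pos: [0.6294, 0.2034, 0.0327]
orientation: [0.399, 0.584, -0.398, 0.584]
contact_force: [0.7, -0.5, -1.9]
finger_gap: 0.0435
time: 8.8
tool_pos: [0.6294, 0.2031, 0.0307]
orientation: [0.399, 0.584, -0.399, 0.584]
contact_force: [-0.3, -1.1, -1.8]
finger_gap: 0.0435
time: 9.0
tool_pos: [0.6292, 0.203, 0.0295]
orientation: [0.399, 0.584, -0.399, 0.584]
contact_force: [0.1, -0.1, -1.3]
finger_gap: 0.0434
```

```bash
python3 -m pendant '[{"dx":1,"dy":0,"dz":0,"rx":0,"ry":0,"rz":0,"claw":1},{"dx":0,"dy":0,"dz":0,"rx":0,"ry":0,"rz":0,"claw":1},{"dx":0,"dy":0,"dz":0,"rx":0,"ry":0,"rz":0,"claw":1}]'; python3 - <<'E'
from rig import r
from h import *
print(r.get_state()['contact_force'])
ims=[]
for n in("scene","side"):
    im=r.snapshot(n)[:,:,::-1].copy();C=r.get_calibration(n);p=proj(C,[.627,.201,.03])[0].astype(int);x,y=np.clip(p[0],60,452),np.clip(p[1],45,339)
    ims.append(cv2.resize(im[y-45:y+45,x-60:x+60],None,fx=3.3,fy=3.3))
cv2.imwrite("pics/g1.png",np.vstack(ims))
E
```

```text
time: 9.3
tool_pos: [0.6294, 0.2031, 0.0287]
orientation: [0.399, 0.584, -0.399, 0.584]
contact_force: [0.8, -0.2, -1.3]
finger_gap: 0.0436
[ 0.79627773 -0.23139164 -1.3198373 ]
```

View pics/g1.png

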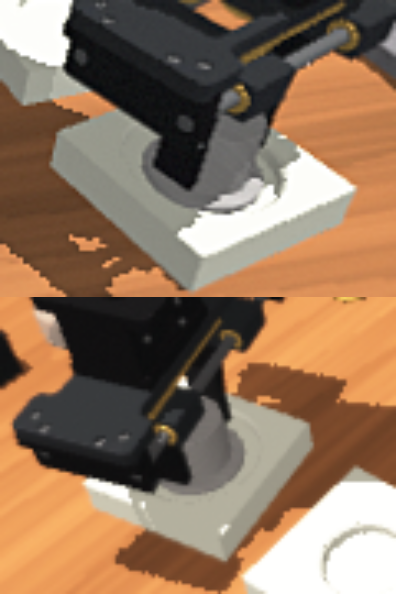

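The cover is in the pocket with clearance all round. I continue in 1 mm steps until the force shows contact.

```bash
python3 -m pendant '[{"dx":0.7,"dy":0,"dz":0,"rx":0,"ry":0,"rz":0,"claw":1},{"dx":0,"dy":0,"dz":0,"rx":0,"ry":0,"rz":0,"claw":1}]'; python3 -m pendant '[{"dx":0.7,"dy":0,"dz":0,"rx":0,"ry":0,"rz":0,"claw":1},{"dx":0,"dy":0,"dz":0,"rx":0,"ry":0,"rz":0,"claw":1}]'
```

```text
time: 9.6
tool_pos: [0.6294, 0.2031, 0.0286]
orientation: [0.399, 0.584, -0.399, 0.584]
contact_force: [-2.6, -1.7, 4.4]
finger_gap: 0.0435
time: 9.8
tool_pos: [0.6294, 0.2031, 0.0287]
orientation: [0.399, 0.584, -0.399, 0.584]
contact_force: [-3.3, -1.9, 8.7]
finger_gap: 0.0436
```

Seated, with force rising at z = 0.0286 as predicted. I release and retreat.

```bash
python3 -m pendant '[{"dx":-1,"dy":0,"dz":0,"rx":0,"ry":0,"rz":0,"claw":1},{"dx":0,"dy":0,"dz":0,"rx":0,"ry":0,"rz":0,"claw":0.4},{"dx":0,"dy":0,"dz":0,"rx":0,"ry":0,"rz":0,"claw":0},{"dx":0,"dy":0,"dz":0,"rx":0,"ry":0,"rz":0,"claw":0},{"dx":0,"dy":0,"dz":0,"rx":0,"ry":0,"rz":0,"claw":0},{"dx":0,"dy":0,"dz":0,"rx":0,"ry":0,"rz":0,"claw":0},{"dx":0,"dy":0,"dz":0,"rx":0,"ry":0,"rz":0,"claw":0}]'
```

```text
time: 10.5
tool_pos: [0.6292, 0.2031, 0.028]
orientation: [0.399, 0.584, -0.399, 0.584]
contact_force: [0.0, -0.1, 0.4]
finger_gap: 0.0822
```

```bash
python3 -m pendant '[{"dx":-15,"dy":0,"dz":0,"rx":0,"ry":0,"rz":0,"claw":0},{"dx":-30,"dy":0,"dz":0,"rx":0,"ry":0,"rz":0,"claw":0},{"dx":-40,"dy":0,"dz":0,"rx":0,"ry":0,"rz":0,"claw":0},{"dx":-40,"dy":0,"dz":0,"rx":0,"ry":0,"rz":0,"claw":0},{"dx":-40,"dy":0,"dz":0,"rx":0,"ry":0,"rz":0,"claw":0},{"dx":0,"dy":0,"dz":0,"rx":0,"ry":0,"rz":0,"claw":0},{"dx":0,"dy":0,"dz":0,"rx":0,"ry":0,"rz":0,"claw":0}]'; python3 look.py h1 cover_mid,wide_pocket 0.036; python3 - <<'E'
from rig import r
from h import *
ims=[];L={}
for n in("scene","side"):
    im=r.snapshot(n)[:,:,::-1].copy();C=r.get_calibration(n);cv2.imwrite(f"pics/h_{n}.png",im)
    for t in("cover_mid","spare_mid"):
        q=[np.array(d['location'])*[384,512] for d in r.landmark_of(n,t)]
        e=proj(C,[.629,.203,.036] if t=="cover_mid" else [.622,-.15,.02])[0][::-1]
        if q: L[n,t]=(C,min(q,key=lambda p:np.linalg.norm(p-e)))
    x,y=np.clip(proj(C,[.629,.203,.03])[0].astype(int),[60,45],[452,339])
    ims.append(cv2.resize(im[y-45:y+45,x-60:x+60],None,fx=3.3,fy=3.3))
cv2.imwrite("pics/h2.png",np.vstack(ims))
for t in("cover_mid","spare_mid"):
    print(t,[L[k][1].round(1) for k in L if k[1]==t],tri([ray(L[k][0],*L[k][1]) for k in L if k[1]==t]))
E
```

```text
time: 11.2
tool_pos: [0.6298, 0.2036, 0.1955]
orientation: [0.399, 0.583, -0.398, 0.585]
contact_force: [-1.2, -0.2, -0.6]
finger_gap: 0.0871
[0.6298 0.2036 0.1955] 11.2 [-1.2 -0.2 -0.6] 0.08708886819940133
cover_mid 0.85 [175.6 256.1] at z: [0.6273 0.2052 0.036 ] ray [0.7053, 0.2339, 0.3581] [-0.23459, -0.0862, -0.96827]
cover_mid [array([215.2, 405.5]), array([229.2, 151.5])] (array([0.63536921, 0.20332929, 0.03290316]), [0.001135305103646166, 0.001135305103646171])
spare_mid [array([250.7, 196.4]), array([156.2, 254.2])] (array([ 0.62743333, -0.14954575,  0.0246368 ]), [0.0008577913835288706, 0.000857791383528955])
```

View pics/h1.png

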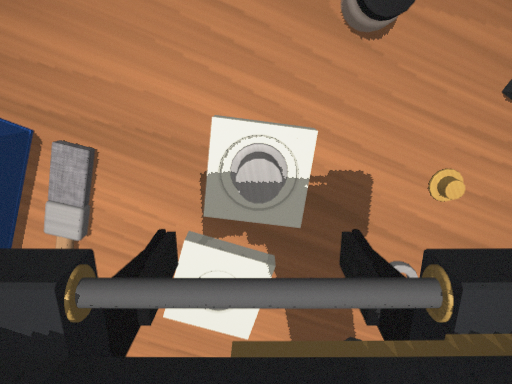

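View pics/h2.png

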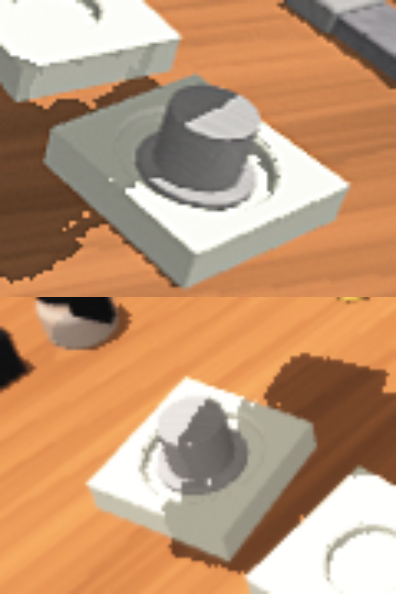

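The wrist view shows the cover concentric in the wide pocket at (258,172). The crops show it upright, flange inside on the floor, and the gripper clear. The spare has not moved.

```bash
python3 -c "
from rig import r
print(r.get_state()['time'],r.hand_in())"
```

```text
the job is handed in; nothing more can be done
11.65 None
```

I loaded the steel rim-down cover into the wide pocket of the white nest block, released it, and handed the job in at 11.65 s. The hand-in gives no verdict.

- **Placing:** I gripped the body at a 43.5 mm gap and lowered the cover still held. The force rose at a TCP height of 28.6 mm, which is where contact with the pocket floor was expected. I then opened the gripper and retreated to about 195 mm.
- **Cover:** The last pictures show it upright and nearly centred in the pocket. The final wrist measurement agrees with the pocket centre to about 3–4 mm. The scene and side cameras put the cover at (0.635, 0.203, 0.033), about 5–8 mm from the pocket centre estimates. That is a little worse than the wrist view, but still within 15 mm.
- **Rim-up cover:** The robot never came near it. Its measured position shifted by about 5 mm horizontally and 7 mm in height between two network readings. The first reading had a 6 mm residual, so I take this as measurement noise.
- **Refused calls:** My first two move calls were refused because rows need every field. The arm did not move on either.

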